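Empty the moulding offcut tray into the offcut box

ROBOT

A 6-joint arm with a two-finger parallel gripper is mounted at the origin on a cart in front of the work surface, level with it; the furniture and walls round the work are solid. World frame = base frame: x ahead of the robot, y to its left, z up, the work surface at z = 0. Lengths are in m, angles in degrees, forces in N, time in s.
With the tool pointing down it reaches from about 0.325 to 0.775 m from the base axis. Payload 9.3 kg.
Tool frame: the origin (TCP) lies at the very end of the fingers, on their centre line; the grasp point (between the pads) lies 19 mm behind it; z points along the fingers, y is the line along which they close (so a half turn about z gives the same grasp; the last joint's range is limited). The gripper opens to 85 mm and grips with 20 to 120 N. Pads are 22 mm wide; open, the fingers measure 114 mm over their backs; the gripper's body (76 mm by 85 mm) begins 54 mm behind the grasp point. The pads swing forward as they close: fully open they stand 13 mm farther back than shut.
Start: joints at [59.84, 14.817, 1.232, 76.415, 0, 81.257], TCP at [0.201, 0.512, 0.231] pointing down, gripper open.
Joint ranges: [-174.27, 174.27], [-52.1, 104.24], [-59.71, 78.15], [-110.17, 111.67], [-87.03, 83.33], [-180, 180]. Speed limits (degrees/s): [127.2, 127.2, 159.86, 180, 180, 180].

INTERFACE

Orientations are given as a 3x3 rotation matrix whose columns are the frame's x, y, z axes.
In Python, from bench import ctrl, viewer, workorder, nets gives the robot as it stands.
- The arm moves only by the shell command python3 -m pendant 'ROWS'. ROWS is JSON, one flat list of numbers, 7 for each row, row after row: the opening, from 0 (shut) to 1 (fully open), then the shift along the tool's x, y, z normalised to -1 to 1, where 1 is 50 mm, then the turn, a rotation vector about the tool's x, y, z normalised to -1 to 1, where 1 is 0.08 rad. In form: [gripper, x, y, z, ax, ay, az, gripper, x, y, z, ax, ay, az, ...]. A call has 1 to 8 rows; each row shifts and turns the commanded pose from where the row before left it, along the tool's axes as they then stand; what a row does not reach is not made up. A row lasts 1/10 s, in which the tool goes at most 50 mm and 8.59 degrees, less where a joint would pass 70% of its speed; a pose out of reach is approached as far as the arm can. A call with a number of a shift or a turn outside -1 to 1 is refused whole. A call with a gripper value outside its range is refused whole. The fingers move at their own pace and stop on an object; the grip force is fixed at half the most. Time passes only in rows, so rows that do not move let the fingers close. It gives the time, the measured TCP pose, the force, the opening and the grip force at its end, in the units of the state.
- ctrl.read_state(): the state, without advancing time (a new reading comes with each control period).
- viewer.capture(name): name is "scene" or "top"; returns a dict with "img" (420x560x3 uint8, red, green, blue), "depth" (420x560 float32, m along the optical axis (not along the pixel's ray), 0 where there is no reading), "intrinsics" (3x3 intrinsics, pixels), "k1" (the pictures are not rectified: a ray, as slopes to the right and down, at radius r is drawn at 1 + k1 r^2 times it, then the intrinsics apply), "position" and "attitude" of the camera in the world. Camera axes: x right, y up, looking along -z (the intrinsics and any distortion apply to the point x, -y, -z); pixel columns grow to the right and rows downward; lengths in m; the calibration is good to about 2 mm. A picture is of the moment at which its call begins.
- workorder.job_done(): hands the job in; it is judged then, once.
Trained networks look in the newest picture that a camera, given by its name, has taken for a name from the list of things; names that differ only in an ending like _2 or _b are one class to them, and where a whole thing is asked for, a point or a joint stands for the part that bears it (a point fixed in the world has none). Each returns a list of dicts, best first, with "p" (0 to 1); they miss things now and then, are a little off and sometimes report something else, mostly with a low value. They report only what shows in the picture. A call takes as long as a camera call. They do not tell look-alikes from the thing itself.
- nets.boxes_of(camera, target): "location" ([row, column] in pixels, amid what is visible of it).
- nets.landmark_of(camera, target): "location" ([row, column] in pixels: a listed point, or the origin of a listed thing).
The state is a dict: "time_s": time; "q": joint angles; "dq": joint speeds; "joint_efforts": joint torques, N m; "tcp_pos": TCP position; "tcp_rot": TCP orientation; "ft_force": force on the tool from outside, world axes, zero at the start; "ft_torque": the same for the moment, N m; "width": finger opening in m; "gripper_force": force on a finger pad.
Only numpy, scipy, OpenCV 4.12 (cv2) and the standard library are available. Lean on these libraries where they do the work, as an engineer would, in place of code of your own. Each camera call takes 0.05 s, during which the arm holds its last target. There are 200 camera calls.

TASK

Take the lid with the knob off the plywood offcut box and lay it flat on the table, knob up. Then carry the wooden offcut tray over the box and tip it so that all four moulding offcuts slide off its open front into the box, without picking the pieces out with the fingers, and stand the empty tray level on the table again. Leave the lid off and the other things on the table undisturbed.

Things in the scene. Friction and masses are not known exactly. Their poses are not given: they have to be found in the camera images.
- offcut_box: open-topped plywood box fixed to the table, 200 mm (x) by 186 mm (y) outside, 105 mm high, walls and bottom 8 mm; a steel card holder marks its front (-x). At the start the lid lies on it. Origin at the centre of its underside, z up.
- box_mouth (a point): centre of the box's mouth, level with its rim (105 mm above the table); axes as the box. Box and tray stand side by side, either one on the left; the free place for the lid is left of both (near x = 0.5, y = 0.48), partly on a flat cutting mat 6 mm thick
- picture_corner (a point): an obstacle: nearest corner of a framed picture that leans on an easel behind the work and juts out over the table between box and tray, 0.27 to 0.32 m high; it does not move
- box_lid: loose plywood lid of the box, panel 200 x 186 x 9 mm, 0.25 kg, with two battens 8 mm deep below that drop 3 mm clear inside the box walls, and a turned dark wooden knob on top. Origin at the centre, level with the undersides of the battens (0 when it lies on the table), z towards the knob; the panel's top is at z = 17 mm
- lid_knob (a point): middle of the knob's gripping height, 41 mm above the lid's origin; the knob is 34 mm in diameter here (from 7 mm below to 6 mm above this point); its top lies 12 mm above, the panel 24 mm below
- offcut_tray: loose wooden carry tray, 200 mm long (x) by 158 mm wide (y), 0.28 kg: floor 6 mm thick, sides 8 mm thick and 36 mm high, back wall (+x end) 36 mm high, front (-x end) open so that things slide out over the floor's edge. A dark crossbar runs across it (along y) between two uprights that rise to 112 mm. Origin at the centre of its underside, z up
- tray_bar (a point): centre of the tray's crossbar, at x = +20 mm, z = 90 mm in the tray's frame; the bar is 24 mm thick (x) and 24 mm high, with 142 mm free between the uprights (y); 72 mm of clear height under it above the tray's floor
- tray_lip (a point): middle of the open front edge of the tray's floor, upper face: x = -100 mm, y = 0, z = 6 mm in the tray's frame
- gold_offcut: gilded offcut of picture-frame moulding, a bar 158 mm long (along its y), 28 mm wide, 22 mm high, 50 g, ends cut at 45 degrees; starts lying lengthwise in the tray; origin at the middle of its underside
- dark_offcut_1: dark brown offcut of picture-frame moulding, a bar 100 mm long (along its y), 22 mm wide, 18 mm high, 35 g; starts lying lengthwise in the tray; origin at the middle of its underside
- dark_offcut_2: dark brown offcut of picture-frame moulding, a bar 100 mm long (along its y), 22 mm wide, 18 mm high, 35 g; starts lying lengthwise in the tray; origin at the middle of its underside
- dark_offcut_3: dark brown offcut of picture-frame moulding, a bar 100 mm long (along its y), 22 mm wide, 18 mm high, 35 g; starts lying lengthwise in the tray; origin at the middle of its underside
- water_jar: glass jar of rinse water, 93 mm across and 83 mm tall, a bystander; origin at the centre of its underside
- masking_tape: roll of paper masking tape lying flat, 110 mm across and 24 mm thick, a bystander; origin at the centre of its underside
- tack_hammer: small hammer with a wooden shaft lying flat, 254 mm long (along its y) and 94 mm wide over the head, a bystander; origin at its middle, on the underside
There are look-alikes about, which are no part of the job. Leave any grey look-alike of the dark_offcut_3 alone.

How it is judged (in metres and radians):
On the way, in this order (a step that is already met when the one before it is completed fails the run):
1. the lid is off the box and lies flat on the table, knob up (height (world z) of box_lid below 0.015 m and angle between box_lid's own z axis and vertical below 0.09 rad), for 0.2 s.
2. all four offcuts lie in the box while the tray is still tipped by more than 20 degrees (x of gold_offcut in the frame of offcut_box between -0.095 and 0.095 m and y of gold_offcut in the frame of offcut_box between -0.09 and 0.09 m and z of gold_offcut in the frame of offcut_box between -0.01 and 0.1 m and x of dark_offcut_1 in the frame of offcut_box between -0.095 and 0.095 m and y of dark_offcut_1 in the frame of offcut_box between -0.09 and 0.09 m and z of dark_offcut_1 in the frame of offcut_box between -0.01 and 0.1 m and x of dark_offcut_2 in the frame of offcut_box between -0.095 and 0.095 m and y of dark_offcut_2 in the frame of offcut_box between -0.09 and 0.09 m and z of dark_offcut_2 in the frame of offcut_box between -0.01 and 0.1 m and x of dark_offcut_3 in the frame of offcut_box between -0.095 and 0.095 m and y of dark_offcut_3 in the frame of offcut_box between -0.09 and 0.09 m and z of dark_offcut_3 in the frame of offcut_box between -0.01 and 0.1 m and angle between offcut_tray's own z axis and vertical above 0.35 rad), for 0.1 s.
At the end, for the whole second after the job is handed in: All four offcuts lie at rest in the box (centres inside its walls and below its rim), the lid lies flat on the table with the knob up, and the empty tray stands on the table, upright and level: lid and tray less than 15 mm above the table top and within 5 degrees of level, everything at rest (all of step 1 and x of gold_offcut in the frame of offcut_box between -0.095 and 0.095 m and y of gold_offcut in the frame of offcut_box between -0.09 and 0.09 m and z of gold_offcut in the frame of offcut_box between -0.01 and 0.1 m and x of dark_offcut_1 in the frame of offcut_box between -0.095 and 0.095 m and y of dark_offcut_1 in the frame of offcut_box between -0.09 and 0.09 m and z of dark_offcut_1 in the frame of offcut_box between -0.01 and 0.1 m and x of dark_offcut_2 in the frame of offcut_box between -0.095 and 0.095 m and y of dark_offcut_2 in the frame of offcut_box between -0.09 and 0.09 m and z of dark_offcut_2 in the frame of offcut_box between -0.01 and 0.1 m and x of dark_offcut_3 in the frame of offcut_box between -0.095 and 0.095 m and y of dark_offcut_3 in the frame of offcut_box between -0.09 and 0.09 m and z of dark_offcut_3 in the frame of offcut_box between -0.01 and 0.1 m and height (world z) of offcut_tray below 0.015 m and angle between offcut_tray's own z axis and vertical below 0.09 rad and linear speed of each of gold_offcut, dark_offcut_1, dark_offcut_2, dark_offcut_3, offcut_tray, box_lid below 0.02 m/s); the robot touches nothing.
It fails at once if an offcut was gripped or pushed with the fingers (more than 4 N) (contact force between the fingers and gold_offcut above 4 N or contact force between the fingers and dark_offcut_1 above 4 N or contact force between the fingers and dark_offcut_2 above 4 N or contact force between the fingers and dark_offcut_3 above 4 N).
It fails at once if a bystander (water jar, masking tape, hammer) was shifted by more than 30 mm (distance of any of water_jar, masking_tape, tack_hammer from where it was at the start of the episode above 0.03 m).
It also fails if it takes over 72 s, if anything falls off the work surface, if the arm or the gripper's body presses on something with over 40 N, if the wrist force passes 120 N, or if a joint passes its speed limit or range.

## Working session

There is one attempt and no reset: what is moved stays moved. The work goes in short steps, Python scripts to look and compute and a shell command to move; the robot and the scene stay as the last step left them, time stands still between calls to the robot, and variables do not carry over. Pictures are saved under pics/ and viewed, at most 10 in all, crops included, and the job is handed in when it is done.

```bash
ls; mkdir -p pics
cat > h.py <<'E'
import numpy as np, cv2
from bench import ctrl, viewer, workorder, nets
def ray(c,rc):
    K=np.array(c["intrinsics"]);u=(rc[1]-K[0,2])/K[0,0];v=(rc[0]-K[1,2])/K[1,1]
    d=np.array([u,v]);s=d.copy()
    for _ in range(20): s=d/(1+c["k1"]*(s@s))
    R=np.array(c["attitude"]); return np.array(c["position"]),R@np.array([s[0],-s[1],-1.])
def at_depth(c,rc):
    p,d=ray(c,rc);r,k=int(round(rc[0])),int(round(rc[1]))
    w=c["depth"][max(r-1,0):r+2,max(k-1,0):k+2];w=w[w>0]
    return p+d*np.median(w) if w.size else None
def at_z(c,rc,z):
    p,d=ray(c,rc);return p+d*(z-p[2])/d[2]
def tri(a,b):
    (p,d),(q,e)=a,b
    t=np.linalg.lstsq(np.c_[d,-e],q-p,rcond=None)[0]
    x,y=p+d*t[0],q+e*t[1];return (x+y)/2,np.linalg.norm(x-y)
def cloud(c):
    H,W=c["depth"].shape;K=np.array(c["intrinsics"],float)
    g=np.stack(np.meshgrid(np.arange(W),np.arange(H)),-1).astype(float)
    n=np.stack([(g[...,0]-K[0,2])/K[0,0],(g[...,1]-K[1,2])/K[1,1]],-1);s=n.copy()
    for _ in range(20): s=n/(1+c["k1"]*(s**2).sum(-1,keepdims=True))
    d=np.stack([s[...,0],-s[...,1],-np.ones((H,W))],-1)@np.array(c["attitude"]).T
    return np.array(c["position"])+d*c["depth"][...,None]
def save(c,n): cv2.imwrite(f"pics/{n}.png",np.array(c["img"])[...,::-1])
E
cat > a.py <<'E'
from h import *
np.set_printoptions(precision=3,suppress=True)
C={n:viewer.capture(n) for n in("scene","top")}
for n in C: save(C[n],n+"0");print(n,C[n]["position"],C[n]["k1"],np.array(C[n]["attitude"]).tolist())
for t in("box_mouth","picture_corner","lid_knob","tray_bar","tray_lip","offcut_tray","box_lid","gold_offcut","dark_offcut_1","water_jar","masking_tape","tack_hammer"):
    L={n:nets.landmark_of(n,t) for n in C}
    for n in C:
        for x in L[n][:4]: print(t,n,round(x["p"],2),np.round(x["location"]),at_depth(C[n],x["location"]))
    if L["scene"] and L["top"]: print("   tri",tri(*[ray(C[n],L[n][0]["location"]) for n in C]))
E
python3 a.py; cp pics/scene0.png pics/s.png
```

```text
pics
scene [0.564 0.794 1.081] 0.011181943753465552 [[-0.9995485251811737, 0.029998419164807357, -0.0016854245023874975], [-0.023619915196912995, -0.7498698495347061, 0.6611636018149275], [0.018570013845750556, 0.6609049126814008, 0.7502398622969583]]
top [0.476 0.    1.119] 0.006464272949422238 [[-0.015414507237578146, 0.9970952035443923, -0.07458919516518249], [-0.9998441274348882, -0.01601327407947791, -0.007436120441650873], [-0.00860893725089624, 0.07446294462363509, 0.9971866204865504]]
box_mouth scene 0.26 [305. 299.] [0.499 0.293 0.115]
picture_corner scene 0.83 [201. 253.] [0.631 0.085 0.3  ]
picture_corner scene 0.56 [280. 307.] [0.477 0.235 0.15 ]
picture_corner top 0.94 [168. 246.] [0.632 0.074 0.3  ]
   tri (array([0.633, 0.075, 0.29 ]), np.float64(0.003045913204992181))
lid_knob scene 0.87 [279. 306.] [0.479 0.231 0.149]
lid_knob top 0.91 [244. 189.] [0.474 0.231 0.149]
   tri (array([0.477, 0.231, 0.148]), np.float64(0.004946900218430942))
tray_bar scene 0.82 [207. 306.] [ 0.468 -0.077  0.1  ]
tray_bar top 0.7 [242. 318.] [ 0.475 -0.093  0.101]
tray_bar top 0.29 [170. 
[... 1295 characters left out ...]
 334.] [ 0.485 -0.144  0.022]
dark_offcut_1 top 0.52 [243. 319.] [ 0.47  -0.102  0.027]
dark_offcut_1 top 0.47 [251. 316.] [ 0.448 -0.093  0.016]
   tri (array([ 0.444, -0.332, -0.203]), np.float64(0.06440570070728154))
water_jar scene 0.95 [320. 218.] [0.716 0.325 0.082]
water_jar top 0.93 [154. 185.] [0.726 0.27  0.039]
   tri (array([ 0.733,  0.282, -0.008]), np.float64(0.007393278511405235))
masking_tape top 0.8 [147. 293.] [ 0.75  -0.036 -0.001]
masking_tape top 0.64 [243. 320.] [ 0.472 -0.104  0.023]
tack_hammer scene 0.85 [176. 252.] [ 0.67  -0.317  0.006]
tack_hammer top 0.65 [175. 386.] [ 0.665 -0.302  0.   ]
   tri (array([ 0.664, -0.296,  0.025]), np.float64(0.007292519804127073))
```

View pics/scene0.png

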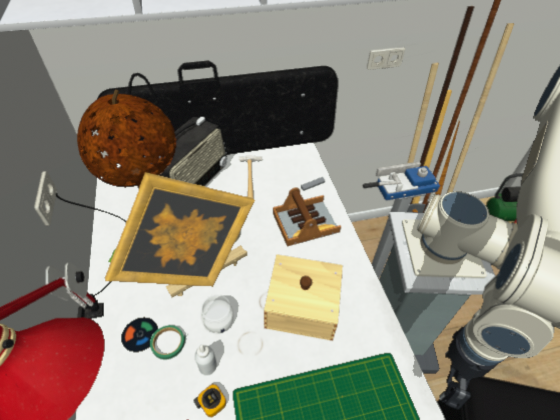

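View pics/top0.png

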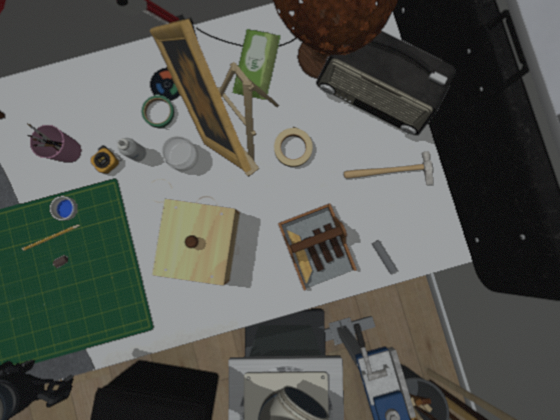

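The scene view shows the lidded box (knob at row 282, col 306), the tray with the offcuts beyond it (row 215, col 305) and the picture corner (row 201, col 252). The top view shows the tray yawed about 20° at (246,316). The grey look-alike lies at (257,384), and small things lie on the mat at (208,63), (237,50) and (262,60). Next I'll get exact poses from the depth cloud.

```bash
cat > b.py <<'E'
from h import *
np.set_printoptions(precision=3,suppress=True)
for n in("top","scene"):
    c=viewer.capture(n);P=cloud(c).reshape(-1,3)
    P=P[(c["depth"].ravel()>0)]
    def sel(x0,x1,y0,y1,z0,z1): 
        m=np.all((P>[x0,y0,z0])&(P<[x1,y1,z1]),axis=1);return P[m]
    def rect(nm,Q): 
        r=cv2.minAreaRect(Q[:,:2].astype(np.float32)*1000);print(n,nm,len(Q),[np.round(v,1) for v in r],'zmed',np.median(Q[:,2]))
    rect("lid panel",sel(.3,.7,.05,.4,.105,.122))
    k=sel(.3,.7,.1,.35,.135,.17);rect("knob",k)
    rect("bar/uprights",sel(.3,.6,-.25,.05,.094,.106))
    rect("uprights",sel(.3,.6,-.25,.05,.107,.12)) if len(sel(.3,.6,-.25,.05,.107,.12))>3 else 0
    rect("traywalls",sel(.3,.6,-.22,.05,.03,.042))
    m=sel(.25,.62,.36,.62,.009,.1);print("on mat",len(m),m[::max(1,len(m)//25)])
    print("mat z",np.median(sel(.45,.6,.42,.55,-.01,.02)[:,2]),"table z",np.median(sel(.3,.4,.0,.05,-.02,.02)[:,2]))
    q=sel(.3,.75,.36,.62,.004,.009);print("mat min",np.percentile(q[:,:2],[1,99],axis=0))
s=ctrl.read_state();print(np.array(s["tcp_rot"]),s["tcp_pos"],s["width"])
E
python3 b.py
```

```text
top lid panel 5426 [array([480.6, 228.8]), array([186.4, 200.1]), np.float64(80.9)] zmed 0.11312595654717705
top knob 148 [array([583.4, 202. ]), array([ 32.1, 243.2]), np.float64(75.6)] zmed 0.1476461458881747
top bar/uprights 538 [array([481.7, -87.6]), array([ 41.9, 157.1]), np.float64(20.3)] zmed 0.10102684444172605
top uprights 58 [array([479.8, -88.6]), array([ 26.8, 157.1]), np.float64(20.8)] zmed 0.11027002682387443
top traywalls 431 [array([462.8, -95. ]), array([199.6, 157.7]), np.float64(20.1)] zmed 0.03502728581865511
on mat 447 [[0.62  0.484 0.01 ]
 [0.609 0.533 0.009]
 [0.604 0.568 0.009]
 [0.597 0.591 0.03 ]
 [0.591 0.588 0.034]
 [0.589 0.521 0.009]
 [0.583 0.586 0.027]
 [0.579 0.62  0.012]
 [0.574 0.585 0.033]
 [0.573 0.588 0.012]
 [0.567 0.61  0.013]
 [0.563 0.591 0.029]
 [0.557 0.598 0.031]
 [0.552 0.602 0.027]
 [0.539 0.463 0.009]
 [0.524 0.604 0.013]
 [0.516 0.615 0.012]
 [0.478 0.576 0.009]
 [0.447 0.561 0.01 ]
 [0.44  0.613 0.012]
 [0.431 0.439 0.01 ]
 [0.414 0.447 0.009]
 [0.39  0.529 0.01 ]
 [0.35  0.474 0.009]
 [0.314 0.479 0.009]
 [0.281 0.587 0.012]
 [0.256
[... 830 characters left out ...]
 0.011]
 [0.567 0.478 0.01 ]
 [0.284 0.471 0.009]
 [0.342 0.478 0.009]
 [0.459 0.489 0.009]
 [0.58  0.497 0.01 ]
 [0.477 0.499 0.009]
 [0.612 0.506 0.011]
 [0.267 0.495 0.009]
 [0.345 0.504 0.009]
 [0.465 0.51  0.01 ]
 [0.277 0.507 0.01 ]
 [0.556 0.52  0.009]
 [0.473 0.52  0.01 ]
 [0.326 0.518 0.011]
 [0.448 0.524 0.009]
 [0.556 0.531 0.009]
 [0.42  0.53  0.009]
 [0.31  0.531 0.009]
 [0.578 0.543 0.01 ]
 [0.316 0.536 0.009]
 [0.446 0.542 0.01 ]
 [0.269 0.536 0.009]
 [0.384 0.542 0.009]]
mat z 0.004528098844466033 table z 9.772490637649511e-05
mat min [[0.303 0.38 ]
 [0.665 0.546]]
[[-0.931  0.365  0.   ]
 [ 0.365  0.931  0.   ]
 [-0.     0.    -1.   ]] [0.201 0.512 0.231] 0.08559066100739159
```

```bash
cat > plan.py <<'E'
# usage: plan(pos, R or None, n): prints n rows from measured pose to the target
from h import *
from scipy.spatial.transform import Rotation as Ro, Slerp
def down(yaw):  # tool y axis at world angle yaw (deg), z down
    a=np.radians(yaw);y=np.array([np.cos(a),np.sin(a),0]);z=np.array([0,0,-1.]);return np.c_[np.cross(y,z),y,z]
def plan(p1,R1=None,n=8,g=1,p0=None,R0=None):
    s=ctrl.read_state();p0=np.array(s["tcp_pos"]) if p0 is None else np.array(p0);R0=np.array(s["tcp_rot"]) if R0 is None else R0
    R1=R0 if R1 is None else R1;rv=Ro.from_matrix(R0.T@R1).as_rotvec();p1=np.array(p1)
    for i in range(n):
        R=R0@Ro.from_rotvec(rv*i/n).as_matrix()
        d=R.T@(p1-p0)/n/.05;r=rv/n/.08
        print(g,*np.round(d,2),*np.round(r,2),sep=",")
    print()
if __name__=="__main__":
    plan([.479,.231,.2],n=12);plan([.479,.231,.12],p0=[.479,.231,.2],n=4)
E
python3 plan.py
```

```text
1,-0.6,-0.27,0.05,0.0,0.0,0.0
1,-0.6,-0.27,0.05,0.0,0.0,0.0
1,-0.6,-0.27,0.05,0.0,0.0,0.0
1,-0.6,-0.27,0.05,0.0,0.0,0.0
1,-0.6,-0.27,0.05,0.0,0.0,0.0
1,-0.6,-0.27,0.05,0.0,0.0,0.0
1,-0.6,-0.27,0.05,0.0,0.0,0.0
1,-0.6,-0.27,0.05,0.0,0.0,0.0
1,-0.6,-0.27,0.05,0.0,0.0,0.0
1,-0.6,-0.27,0.05,0.0,0.0,0.0
1,-0.6,-0.27,0.05,0.0,0.0,0.0
1,-0.6,-0.27,0.05,0.0,0.0,0.0

1,0.0,-0.0,0.4,0.0,0.0,0.0
1,0.0,-0.0,0.4,0.0,0.0,0.0
1,0.0,-0.0,0.4,0.0,0.0,0.0
1,0.0,-0.0,0.4,0.0,0.0,0.0
```

```bash
python3 -m pendant '[1,-0.6,-0.27,0.05,0,0,0, 1,-0.6,-0.27,0.05,0,0,0, 1,-0.6,-0.27,0.05,0,0,0, 1,-0.6,-0.27,0.05,0,0,0, 1,-0.6,-0.27,0.05,0,0,0, 1,-0.6,-0.27,0.05,0,0,0, 1,-0.6,-0.27,0.05,0,0,0, 1,-0.6,-0.27,0.05,0,0,0]' && python3 -m pendant '[1,-0.6,-0.27,0.05,0,0,0, 1,-0.6,-0.27,0.05,0,0,0, 1,-0.6,-0.27,0.05,0,0,0, 1,-0.6,-0.27,0.05,0,0,0, 1,0,0,0,0,0,0, 1,0,0,0,0,0,0, 1,0,0,0,0,0,0]'
python3 - <<'E'
from plan import *
plan([.479,.231,.121],n=4)
E
```

```text
time_s: 2.2
tcp_pos: [0.3856, 0.3228, 0.2113]
tcp_rot: [[-0.931, 0.365, 0.0], [0.365, 0.931, 0.0], [-0.0, 0.0, -1.0]]
ft_force: [0.3, 0.8, -0.6]
width: 0.0856
gripper_force: 0.0
time_s: 2.9
tcp_pos: [0.4764, 0.2301, 0.2014]
tcp_rot: [[-0.931, 0.365, -0.0], [0.365, 0.931, 0.0], [0.0, 0.0, -1.0]]
ft_force: [-1.5, 0.7, 0.6]
width: 0.0857
gripper_force: 0.0
1,-0.01,0.01,0.4,0.0,0.0,0.0
1,-0.01,0.01,0.4,0.0,0.0,0.0
1,-0.01,0.01,0.4,0.0,0.0,0.0
1,-0.01,0.01,0.4,0.0,0.0,0.0
```

```bash
python3 -m pendant '[1,-0.02,0,0.4,0,0,0, 1,-0.02,0.01,0.4,0,0,0, 1,0,0,0.4,0,0,0, 1,0,0,0.38,0,0,0, 1,0,0,0,0,0,0, 0,0,0,0,0,0,0, 0,0,0,0,0,0,0, 0,0,0,0,0,0,0]' && python3 -m pendant '[0,0,0,0,0,0,0, 0,0,0,0,0,0,0, 0,0,0,0,0,0,0, 0,0,0,0,0,0,0]'
```

```text
time_s: 3.7
tcp_pos: [0.4793, 0.2299, 0.1234]
tcp_rot: [[-0.931, 0.365, 0.002], [0.365, 0.931, 0.001], [-0.001, 0.001, -1.0]]
ft_force: [0.4, -0.6, -0.8]
width: 0.0441
gripper_force: 0.0
time_s: 4.1
tcp_pos: [0.4793, 0.2298, 0.1235]
tcp_rot: [[-0.931, 0.365, 0.002], [0.365, 0.931, 0.001], [-0.001, 0.002, -1.0]]
ft_force: [-1.6, 1.2, 6.3]
width: 0.0316
gripper_force: 59.3
```

```bash
python3 -m pendant '[0,0,0,-0.1,0,0,0, 0,0,0,-0.2,0,0,0, 0,0,0,-0.3,0,0,0, 0,0,0,-0.3,0,0,0, 0,0,0,-0.3,0,0,0, 0,0,0,-0.3,0,0,0, 0,0,0,0,0,0,0]'
python3 - <<'E'
from plan import *
c=viewer.capture("scene");save(c,"lift")
plan([.465,.47,.20],n=10,g=0)
E
```

```text
time_s: 4.8
tcp_pos: [0.4797, 0.2297, 0.1996]
tcp_rot: [[-0.931, 0.365, 0.003], [0.365, 0.931, 0.001], [-0.003, 0.002, -1.0]]
ft_force: [0.2, -0.1, -2.8]
width: 0.0316
gripper_force: 59.9
0,0.2,0.44,-0.0,0.0,0.0,0.0
0,0.2,0.44,-0.0,0.0,0.0,0.0
0,0.2,0.44,-0.0,0.0,0.0,0.0
0,0.2,0.44,-0.0,0.0,0.0,0.0
0,0.2,0.44,-0.0,0.0,0.0,0.0
0,0.2,0.44,-0.0,0.0,0.0,0.0
0,0.2,0.44,-0.0,0.0,0.0,0.0
0,0.2,0.44,-0.0,0.0,0.0,0.0
0,0.2,0.44,-0.0,0.0,0.0,0.0
0,0.2,0.44,-0.0,0.0,0.0,0.0
```

View pics/lift.png

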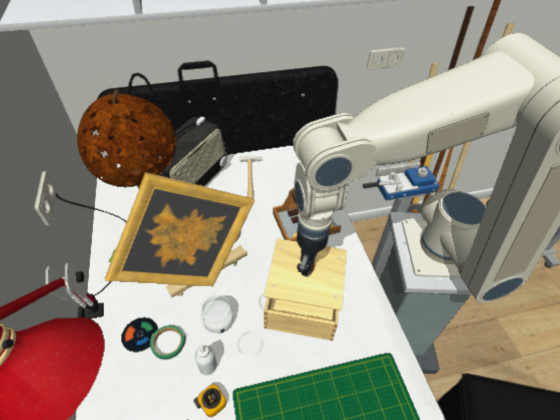

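The picture shows the lid lifted level and clear of the box (around (270,305)). Carrying it to the mat.

```bash
python3 -m pendant '[0,0.1,0.2,0,0,0,0, 0,0.2,0.44,0,0,0,0, 0,0.2,0.44,0,0,0,0, 0,0.2,0.44,0,0,0,0, 0,0.2,0.44,0,0,0,0, 0,0.2,0.44,0,0,0,0, 0,0.2,0.44,0,0,0,0, 0,0.2,0.44,0,0,0,0]' && python3 -m pendant '[0,0.2,0.44,0,0,0,0, 0,0.2,0.44,0,0,0,0, 0,0.1,0.24,0,0,0,0, 0,0,0,0,0,0,0, 0,0,0,0.5,0,0,0, 0,0,0,0.5,0,0,0, 0,0,0,0.5,0,0,0, 0,0,0,0.5,0,0,0]' && python3 -m pendant '[0,0,0,0.5,0,0,0, 0,0,0,0.4,0,0,0, 0,0,0,0.2,0,0,0, 0,0,0,0,0,0,0, 0,0,0,0,0,0,0]'
```

```text
time_s: 5.65
tcp_pos: [0.4681, 0.4111, 0.196]
tcp_rot: [[-0.931, 0.365, -0.002], [0.365, 0.931, -0.001], [0.001, -0.001, -1.0]]
ft_force: [0.1, -0.1, -3.0]
width: 0.0316
gripper_force: 59.9
time_s: 6.45
tcp_pos: [0.466, 0.4697, 0.0962]
tcp_rot: [[-0.931, 0.366, -0.0], [0.366, 0.931, -0.001], [-0.0, -0.001, -1.0]]
ft_force: [0.4, 0.6, -3.0]
width: 0.0313
gripper_force: 60.0
time_s: 6.95
tcp_pos: [0.4665, 0.4707, 0.0431]
tcp_rot: [[-0.931, 0.366, 0.001], [0.366, 0.931, 0.0], [-0.0, 0.001, -1.0]]
ft_force: [0.2, 0.3, -0.9]
width: 0.0312
gripper_force: 60.0
```

```bash
python3 -m pendant '[0,0,0,0.06,0,0,0, 0,0,0,0.06,0,0,0, 0,0,0,0.04,0,0,0, 0,0,0,0,0,0,0, 0,0,0,0,0,0,0]' && python3 -m pendant '[0,0,0,0.04,0,0,0, 0,0,0,0,0,0,0, 0,0,0,0,0,0,0]'
```

```text
time_s: 7.45
tcp_pos: [0.4661, 0.4708, 0.0343]
tcp_rot: [[-0.931, 0.365, 0.0], [0.365, 0.931, 0.0], [0.0, 0.0, -1.0]]
ft_force: [0.3, -0.1, -2.5]
width: 0.0314
gripper_force: 60.0
time_s: 7.75
tcp_pos: [0.4662, 0.4709, 0.0324]
tcp_rot: [[-0.931, 0.365, 0.0], [0.365, 0.931, 0.0], [-0.0, 0.0, -1.0]]
ft_force: [-0.5, 0.1, -0.8]
width: 0.0317
gripper_force: 60.1
```

```bash
python3 -m pendant '[0,0,0,0.02,0,0,0, 0,0,0,0,0,0,0, 1,0,0,0,0,0,0, 1,0,0,0,0,0,0, 1,0,0,0,0,0,0, 1,0,0,-0.2,0,0,0, 1,0,0,-0.4,0,0,0]' && python3 -m pendant '[1,0,0,-0.6,0,0,0, 1,0,0,-0.6,0,0,0, 1,0,0,-0.6,0,0,0, 1,0,0,-0.6,0,0,0, 1,0,0,-0.6,0,0,0, 1,0,0,0,0,0,0]'
python3 - <<'E'
from plan import *
np.set_printoptions(precision=3,suppress=True)
c=viewer.capture("scene");P=cloud(c).reshape(-1,3)
Q=P[np.all((P>[.3,.33,.018])&(P<[.6,.6,.035]),axis=1)]
A=np.c_[Q[:,:2],np.ones(len(Q))];f=np.linalg.lstsq(A,Q[:,2],rcond=None)[0];print(len(Q),cv2.minAreaRect(Q[:,:2].astype(np.float32)*1000),f,Q[:,2].mean())
m=[.44,.1,.24]
plan(m,down(36),n=10);plan([.482,-.087,.2],down(20.3),p0=m,R0=down(36),n=6)
E
```

```text
time_s: 8.45
tcp_pos: [0.4654, 0.4702, 0.0606]
tcp_rot: [[-0.931, 0.365, -0.002], [0.365, 0.931, -0.002], [0.001, -0.003, -1.0]]
ft_force: [0.5, -0.9, 0.3]
width: 0.0853
gripper_force: 0.0
time_s: 9.05
tcp_pos: [0.4672, 0.4717, 0.2167]
tcp_rot: [[-0.931, 0.365, 0.006], [0.365, 0.931, 0.005], [-0.004, 0.007, -1.0]]
ft_force: [0.5, 0.9, 0.2]
width: 0.0855
gripper_force: 0.0
4646 ((466.997802734375, 471.1766357421875), (187.60731506347656, 199.71641540527344), 80.82429504394531) [ 0.002 -0.001  0.021] 0.022082613034087956
1,-0.22,-0.71,-0.05,0.01,0.0,0.71
1,-0.26,-0.7,-0.05,0.01,0.0,0.71
1,-0.3,-0.68,-0.05,0.01,0.0,0.71
1,-0.34,-0.66,-0.05,0.01,0.0,0.71
1,-0.38,-0.64,-0.05,0.01,0.0,0.71
1,-0.41,-0.62,-0.05,0.01,0.0,0.71
1,-0.45,-0.6,-0.05,0.01,0.0,0.71
1,-0.48,-0.57,-0.05,0.01,0.0,0.71
1,-0.51,-0.54,-0.05,0.01,0.0,0.71
1,-0.54,-0.51,-0.05,0.01,0.0,0.71

1,-0.59,-0.25,0.13,0.0,0.0,0.57
1,-0.6,-0.23,0.13,0.0,0.0,0.57
1,-0.61,-0.2,0.13,0.0,0.0,0.57
1,-0.62,-0.17,0.13,0.0,0.0,0.57
1,-0.62,-0.14,0.13,0.0,0.0,0.57
1,-0.63,-0.11,0.13,0.0,0.0,0.57
```

The lid lies flat on the mat: its panel centre is at (0.467, 0.471), its top is at about 22 mm and its slope is about 0.

```bash
python3 -m pendant '[1,-0.22,-0.71,-0.05,0,0,0.71, 1,-0.26,-0.7,-0.05,0,0,0.71, 1,-0.3,-0.68,-0.05,0,0,0.71, 1,-0.34,-0.66,-0.05,0,0,0.71, 1,-0.38,-0.64,-0.05,0,0,0.71, 1,-0.41,-0.62,-0.05,0,0,0.71, 1,-0.45,-0.6,-0.05,0,0,0.71, 1,-0.48,-0.57,-0.05,0,0,0.71]' && python3 -m pendant '[1,-0.51,-0.54,-0.05,0,0,0.71, 1,-0.54,-0.51,-0.05,0,0,0.71, 1,-0.59,-0.25,0,0,0,0.57, 1,-0.6,-0.23,0,0,0,0.57, 1,-0.61,-0.2,0,0,0,0.57, 1,-0.62,-0.17,0,0,0,0.57, 1,-0.62,-0.14,0.1,0,0,0.57, 1,-0.63,-0.11,0.1,0,0,0.57]' && python3 -m pendant '[1,0,0,0,0,0,0,1,0,0,0,0,0,0]'
python3 - <<'E'
from plan import *
plan([.482,-.087,.17],down(20.3),n=3)
E
```

```text
time_s: 9.9
tcp_pos: [0.444, 0.1722, 0.2307]
tcp_rot: [[-0.675, 0.738, -0.001], [0.738, 0.675, -0.0], [0.001, -0.001, -1.0]]
ft_force: [1.1, -0.6, 0.3]
width: 0.0851
gripper_force: 0.0
time_s: 10.7
tcp_pos: [0.482, -0.0891, 0.2256]
tcp_rot: [[-0.346, 0.938, -0.001], [0.938, 0.346, 0.0], [0.001, -0.001, -1.0]]
ft_force: [0.2, 1.1, -0.4]
width: 0.0856
gripper_force: 0.0
time_s: 10.9
tcp_pos: [0.4818, -0.0882, 0.2254]
tcp_rot: [[-0.347, 0.938, -0.002], [0.938, 0.347, 0.001], [0.001, -0.001, -1.0]]
ft_force: [-0.4, -0.8, 1.0]
width: 0.0856
gripper_force: 0.0
1,0.01,0.0,0.37,-0.01,-0.01,-0.0
1,0.01,0.0,0.37,-0.01,-0.01,-0.0
1,0.01,0.0,0.37,-0.01,-0.01,-0.0
```

```bash
python3 -m pendant '[1,0.01,0,0.5,0,0,0, 1,0.01,0,0.5,0,0,0, 1,0.01,0,0.5,0,0,0, 1,0,0,0.5,0,0,0, 1,0,0,0.5,0,0,0, 1,0,0,0.3,0,0,0, 1,0,0,0.25,0,0,0, 1,0,0,0,0,0,0]' && python3 -m pendant '[1,0,0,0,0,0,0, 0,0,0,0,0,0,0, 0,0,0,0,0,0,0, 0,0,0,0,0,0,0, 0,0,0,0,0,0,0, 0,0,0,0,0,0,0, 0,0,0,0,0,0,0,0,0,0,0,0,0,0]'
```

```text
time_s: 11.7
tcp_pos: [0.4805, -0.085, 0.0725]
tcp_rot: [[-0.35, 0.937, -0.003], [0.937, 0.35, 0.001], [0.002, -0.002, -1.0]]
ft_force: [0.1, -0.2, 0.1]
width: 0.0852
gripper_force: 0.0
time_s: 12.5
tcp_pos: [0.4819, -0.0865, 0.0742]
tcp_rot: [[-0.348, 0.938, 0.001], [0.938, 0.348, -0.0], [-0.0, 0.0, -1.0]]
ft_force: [-1.5, 0.2, 5.8]
width: 0.0234
gripper_force: 60.3
```

```bash
python3 -m pendant '[0,0,0,-0.1,0,0,0, 0,0,0,-0.2,0,0,0, 0,0,0,-0.3,0,0,0, 0,0,0,-0.3,0,0,0, 0,0,0,-0.3,0,0,0, 0,0,0,0,0,0,0]'
cat > pour.py <<'E'
from plan import *
Bc=np.array([.4805,.2307]);yb=np.radians(-9.1)
def pose(th,lx,lz,yaw=-9.1):
    t=np.radians(th);Rt=Ro.from_euler("zy",[yaw,-th],degrees=True).as_matrix()
    Rb=Ro.from_euler("z",-9.1,degrees=True).as_matrix()
    lip=np.r_[Bc,0]+Rb@[lx,0,lz]
    tool=np.c_[[0,1,0],[1,0,0],[0,0,-1]].astype(float)
    return lip+Rt@[.12,0,.0682],Rt@tool,lip,Rt
E
python3 - <<'E'
from pour import *
from scipy.spatial import cKDTree
np.set_printoptions(precision=3,suppress=True)
Q=[]
for n in("top","scene"):
    c=viewer.capture(n);P=cloud(c).reshape(-1,3);Q.append(P[np.all((P>[.58,.08,.03])&(P<[1.,.40,.6]),axis=1)])
Q=np.vstack(Q);k=cKDTree(Q)
save(c,"up")
g=np.array([[x,y,z] for x in np.linspace(-.1,.1,21) for y in np.linspace(-.079,.079,9) for z in(0,.036,)]+[[.02,y,.112] for y in(-.079,.079)])
for th,lx,lz in((0,-.05,.15),(0,.02,.14),(10,0,.14),(20,.02,.13),(20,.035,.13),(30,.02,.13),(30,.035,.13),(45,.035,.13),(60,.035,.13)):
    p,R,lip,Rt=pose(th,lx,lz);W=lip+(g-[-.1,0,.006])@Rt.T
    d,i=k.query(W);j=d.argmin();print(th,lx,"tcp",p,"clear",d[j],"tray",W[j],"near",Q[i[j]])
E
```

```text
time_s: 13.1
tcp_pos: [0.4827, -0.0867, 0.1358]
tcp_rot: [[-0.348, 0.937, 0.003], [0.937, 0.348, -0.001], [-0.002, 0.002, -1.0]]
ft_force: [-0.0, -0.0, -5.8]
width: 0.0233
gripper_force: 59.2
0 -0.05 tcp [0.55  0.22  0.218] clear 0.03343764855608675 tray [0.579 0.275 0.144] near [0.581 0.272 0.111]
0 0.02 tcp [0.619 0.209 0.208] clear 0.004494872958465207 tray [0.691 0.157 0.17 ] near [0.694 0.154 0.17 ]
10 0 tcp [0.585 0.212 0.228] clear 0.016162327051416958 tray [0.661 0.141 0.202] near [0.676 0.136 0.205]
20 0.02 tcp [0.588 0.209 0.235] clear 0.006101346806893729 tray [0.679 0.137 0.189] near [0.682 0.141 0.193]
20 0.035 tcp [0.603 0.206 0.235] clear 0.0014898920563092728 tray [0.682 0.135 0.223] near [0.68  0.136 0.223]
30 0.02 tcp [0.569 0.209 0.248] clear 0.007349160195297371 tray [0.666 0.137 0.219] near [0.67  0.131 0.217]
30 0.035 tcp [0.584 0.206 0.248] clear 0.0015028328691338525 tray [0.66  0.116 0.248] near [0.661 0.117 0.248]
45 0.035 tcp [0.551 0.206 0.262] clear 0.0058101996617419965 tray [0.65  0.116 0.257] near [0.653 0.113 0.253]
60 0.035 tcp [0.515 0.206 0.267] clear 0.03263492010107942 tray [0.613 0.116 0.287] near [0.634 0.091 0.291]
```

View pics/up.png

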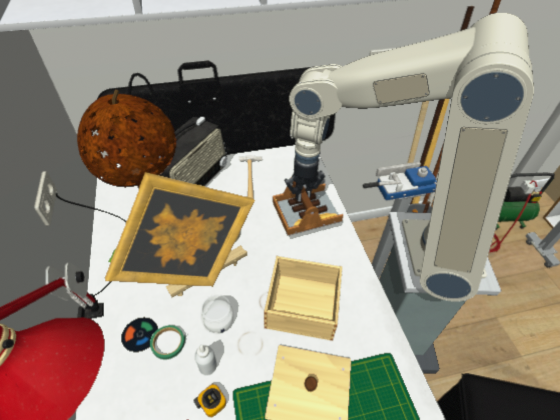

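```bash
cat >> pour.py <<'E'
def pose2(th,ly,lz,lx=-.01,yaw=80.9):
    Rt=Ro.from_euler("ZY",[yaw,-th],degrees=True).as_matrix()
    Rb=Ro.from_euler("z",-9.1,degrees=True).as_matrix()
    lip=np.r_[Bc,0]+Rb@[lx,ly,lz]
    tool=np.c_[[0,1,0],[1,0,0],[0,0,-1]].astype(float)
    return lip+Rt@[.12,0,.0682],Rt@tool,lip,Rt
E
python3 - <<'E'
from pour import *
from scipy.spatial import cKDTree
np.set_printoptions(precision=3,suppress=True)
Q=[]
for n in("top","scene"):
    c=viewer.capture(n);P=cloud(c).reshape(-1,3);Q.append(P[np.all((P>[.3,.08,.03])&(P<[1.,.7,.6]),axis=1)])
Q=np.vstack(Q);k=cKDTree(Q)
g=np.array([[x,y,z] for x in np.linspace(-.1,.1,21) for y in np.linspace(-.079,.079,9) for z in(0,.036,)]+[[.02,y,.112] for y in(-.079,.079)])
for th in(0,15,30,45,60):
    p,R,lip,Rt=pose2(th,.025,.14 if th<10 else .13);W=lip+(g-[-.1,0,.006])@Rt.T
    d,i=k.query(W);j=d.argmin();print(th,"tcp",p,"wrist",p-R[:,2]*.25,"clear",d[j],"tray",W[j],"near",Q[i[j]])
print(ctrl.read_state()["q"])
s=ctrl.read_state()
p=pose2(0,.025,.16)[0]
plan([.43,-.08,.235],down(30),n=8,g=0)
plan([.43,.12,.235],down(55),p0=[.43,-.08,.235],R0=down(30),n=10,g=0)
plan(p,down(80.9),p0=[.43,.12,.235],R0=down(55),n=13,g=0)
E
```

```text
0 tcp [0.494 0.375 0.208] wrist [0.494 0.375 0.458] clear 0.025560612986309995 tray [0.397 0.269 0.134] near [0.387 0.268 0.11 ]
15 tcp [0.49  0.354 0.227] wrist [0.48  0.29  0.468] clear 0.017200361449722236 tray [0.397 0.271 0.124] near [0.387 0.268 0.11 ]
30 tcp [0.486 0.326 0.249] wrist [0.466 0.202 0.466] clear 0.018133056149463447 tray [0.397 0.272 0.125] near [0.387 0.268 0.11 ]
45 tcp [0.48  0.293 0.263] wrist [0.452 0.119 0.44 ] clear 0.0193510075999424 tray [0.397 0.274 0.126] near [0.387 0.268 0.11 ]
60 tcp [0.475 0.258 0.268] wrist [0.44  0.044 0.393] clear 0.02072926709932194 tray [0.397 0.275 0.127] near [0.387 0.268 0.11 ]
[-20.004  11.924 -17.493  60.659   0.001  49.634]
0,0.06,-0.12,-0.25,-0.0,-0.0,-0.26
0,0.06,-0.11,-0.25,-0.0,-0.0,-0.26
0,0.06,-0.11,-0.25,-0.0,-0.0,-0.26
0,0.07,-0.11,-0.25,-0.0,-0.0,-0.26
0,0.07,-0.11,-0.25,-0.0,-0.0,-0.26
0,0.07,-0.11,-0.25,-0.0,-0.0,-0.26
0,0.07,-0.11,-0.25,-0.0,-0.0,-0.26
0,0.08,-0.1,-0.25,-0.0,-0.0,-0.26

0,0.35,0.2,0.0,0.0,0.0,-0.55
0,0.34,0.21,0.0,0.0,0.0,-0.55
0,0.33,0.23,0.0,0.0,0.0,-0.55
0,0.32,0.24,0.0,0.0,0.0,-0.55
0,0.31,0.26,0.0,0.0,0.0,-0.55
0,0.29,0.27,0.0,0.0,0.0,-0.55
0,0.28,0.28,0.0,0.0,0.0,-0.55
0,0.27,0.29,0.0,0.0,0.0,-0.55
0,0.26,0.31,0.0,0.0,0.0,-0.55
0,0.24,0.32,0.0,0.0,0.0,-0.55

0,0.15,0.38,0.01,0.0,0.0,-0.43
0,0.13,0.38,0.01,0.0,0.0,-0.43
0,0.12,0.39,0.01,0.0,0.0,-0.43
0,0.11,0.39,0.01,0.0,0.0,-0.43
0,0.09,0.39,0.01,0.0,0.0,-0.43
0,0.08,0.4,0.01,0.0,0.0,-0.43
0,0.06,0.4,0.01,0.0,0.0,-0.43
0,0.05,0.4,0.01,0.0,0.0,-0.43
0,0.04,0.4,0.01,0.0,0.0,-0.43
0,0.02,0.4,0.01,0.0,0.0,-0.43
0,0.01,0.4,0.01,0.0,0.0,-0.43
0,-0.01,0.4,0.01,0.0,0.0,-0.43
0,-0.02,0.4,0.01,0.0,0.0,-0.43
```

```bash
python3 -m pendant '[0,0.05,-0.1,-0.2,0,0,-0.2, 0,0.06,-0.11,-0.25,0,0,-0.26, 0,0.06,-0.11,-0.25,0,0,-0.26, 0,0.07,-0.11,-0.25,0,0,-0.26, 0,0.07,-0.11,-0.25,0,0,-0.26, 0,0.07,-0.11,-0.25,0,0,-0.26, 0,0.07,-0.11,-0.25,0,0,-0.26, 0,0.09,-0.1,-0.29,0,0,-0.3]' && python3 -m pendant '[0,0.1,0.06,0,0,0,-0.2, 0,0.24,0.14,0,0,0,-0.35, 0,0.34,0.22,0,0,0,-0.55, 0,0.33,0.23,0,0,0,-0.55, 0,0.32,0.24,0,0,0,-0.55, 0,0.31,0.26,0,0,0,-0.55, 0,0.29,0.27,0,0,0,-0.55, 0,0.28,0.28,0,0,0,-0.55]' && python3 -m pendant '[0,0.27,0.29,0,0,0,-0.55, 0,0.26,0.31,0,0,0,-0.55, 0,0.24,0.32,0,0,0,-0.55, 0,0.15,0.38,0,0,0,-0.43, 0,0.13,0.38,0,0,0,-0.43, 0,0.12,0.39,0,0,0,-0.43, 0,0.11,0.39,0,0,0,-0.43, 0,0.09,0.39,0,0,0,-0.43]'
python3 - <<'E'
from pour import *
s=ctrl.read_state();print(s["q"])
plan(pose2(0,.025,.16)[0],down(80.9),n=9,g=0)
E
```

```text
time_s: 14.1
tcp_pos: [0.4306, -0.0795, 0.2344]
tcp_rot: [[-0.498, 0.867, 0.0], [0.867, 0.498, -0.0], [-0.0, 0.0, -1.0]]
ft_force: [0.6, -0.0, -5.4]
width: 0.0231
gripper_force: 59.5
time_s: 14.9
tcp_pos: [0.4314, 0.0615, 0.2329]
tcp_rot: [[-0.738, 0.674, -0.0], [0.674, 0.738, 0.0], [0.0, -0.0, -1.0]]
ft_force: [0.7, 0.0, -4.5]
width: 0.0229
gripper_force: 59.5
time_s: 15.7
tcp_pos: [0.4557, 0.2199, 0.2328]
tcp_rot: [[-0.906, 0.423, -0.001], [0.423, 0.906, -0.0], [0.001, -0.0, -1.0]]
ft_force: [0.8, -1.4, -4.7]
width: 0.0232
gripper_force: 59.5
[ 1.62428304e+01  1.05002675e+01 -4.26978378e+00  7.52643724e+01
  9.59275436e-03  4.12458715e+01]
0,0.07,0.35,0.01,-0.0,-0.0,-0.39
0,0.06,0.35,0.01,-0.0,-0.0,-0.39
0,0.05,0.35,0.01,-0.0,-0.0,-0.39
0,0.04,0.35,0.01,-0.0,-0.0,-0.39
0,0.03,0.35,0.01,-0.0,-0.0,-0.39
0,0.02,0.36,0.01,-0.0,-0.0,-0.39
0,0.0,0.36,0.01,-0.0,-0.0,-0.39
0,-0.01,0.36,0.01,-0.0,-0.0,-0.39
0,-0.02,0.36,0.01,-0.0,-0.0,-0.39
```

```bash
python3 -m pendant '[0,0.07,0.35,0.01,0,0,-0.39, 0,0.06,0.35,0.01,0,0,-0.39, 0,0.05,0.35,0.01,0,0,-0.39, 0,0.04,0.35,0.01,0,0,-0.39, 0,0.03,0.35,0.01,0,0,-0.39, 0,0.02,0.36,0.01,0,0,-0.39, 0,0,0.36,0.01,0,0,-0.39, 0,-0.01,0.3,0.01,0,0,-0.39]' && python3 -m pendant '[0,-0.02,0.25,0.01,0,0,-0.2, 0,-0.02,0.15,0.01,0,0,-0.1, 0,0,0,0,0,0,0, 0,0,0,0,0,0,0, 0,0,0,0,0,0,0]'
python3 - <<'E'
from pour import *
np.set_printoptions(precision=3,suppress=True)
c=viewer.capture("top");save(c,"prep");P=cloud(c).reshape(-1,3)
print(ctrl.read_state()["q"])
def rect(Q): print(len(Q),cv2.minAreaRect(Q[:,:2].astype(np.float32)*1000))
m=lambda a,b:P[np.all((P>a)&(P<b),axis=1)]
rect(m([.36,.22,.17],[.62,.5,.2]))
p,R,_,_=pose2(0,.025,.13);plan(p,R,n=2,g=0)
E
```

```text
time_s: 16.5
tcp_pos: [0.489, 0.3558, 0.229]
tcp_rot: [[-0.983, 0.185, -0.0], [0.185, 0.983, 0.0], [0.0, -0.0, -1.0]]
ft_force: [0.4, -0.5, -4.8]
width: 0.0231
gripper_force: 59.5
time_s: 17.0
tcp_pos: [0.4943, 0.373, 0.2285]
tcp_rot: [[-0.986, 0.165, 0.0], [0.165, 0.986, -0.0], [-0.0, -0.0, -1.0]]
ft_force: [-0.3, -0.4, -4.4]
width: 0.0231
gripper_force: 59.5
[29.282 21.755 10.99  79.226 -0.008 38.776]
2005 ((490.9940490722656, 351.99072265625), (202.67291259765625, 158.08090209960938), 80.3353500366211)
0,0.01,0.02,0.3,-0.0,0.0,-0.04
0,0.01,0.02,0.3,-0.0,0.0,-0.04
```

View pics/prep.png

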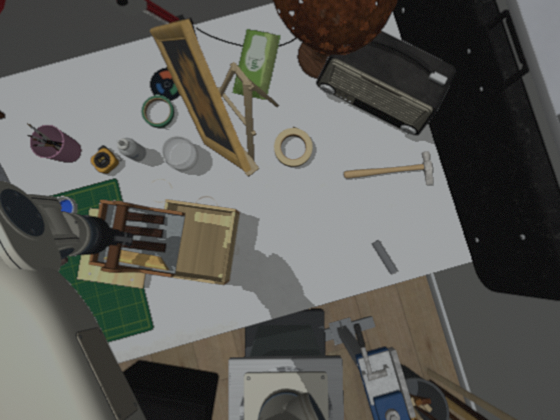

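The picture shows the tray (rows 200–280, cols 90–185) square to the open box, its lip over the box at col ~180. All four pieces are still in it and the picture is well clear. Computing the tip about the lip.

Run:
```python
from pour import *
s=ctrl.read_state();p=np.array(s["tcp_pos"]);R=np.array(s["tcp_rot"])
for th,lz in [(0,.145),(0,.132)]+[(t,.13) for t in list(range(4,17,4))+list(range(19,59,3))]:
    p1,R1,_,_=pose2(th,.025,lz)
    print(th,"0",*np.round(R.T@(p1-p)/.05,2),*np.round(Ro.from_matrix(R.T@R1).as_rotvec()/.08,2),sep=",");p,R=p1,R1
```

```text
0,0,0.02,0.05,0.31,-0.0,0.0,-0.09
0,0,0.0,0.0,0.26,0.0,0.0,0.0
4,0,-0.0,-0.1,-0.12,-0.87,0.0,0.0
8,0,-0.0,-0.1,-0.16,-0.87,0.0,-0.0
12,0,-0.0,-0.1,-0.16,-0.87,-0.0,0.0
16,0,-0.0,-0.1,-0.16,-0.87,0.0,-0.0
19,0,-0.0,-0.07,-0.12,-0.65,-0.0,0.0
22,0,-0.0,-0.07,-0.12,-0.65,0.0,-0.0
25,0,0.0,-0.07,-0.12,-0.65,0.0,-0.0
28,0,-0.0,-0.07,-0.12,-0.65,0.0,-0.0
31,0,-0.0,-0.07,-0.12,-0.65,-0.0,0.0
34,0,0.0,-0.07,-0.12,-0.65,0.0,0.0
37,0,0.0,-0.07,-0.12,-0.65,0.0,-0.0
40,0,0.0,-0.07,-0.12,-0.65,-0.0,-0.0
43,0,-0.0,-0.07,-0.12,-0.65,0.0,-0.0
46,0,-0.0,-0.07,-0.12,-0.65,-0.0,0.0
49,0,-0.0,-0.07,-0.12,-0.65,0.0,-0.0
52,0,-0.0,-0.07,-0.12,-0.65,0.0,-0.0
55,0,0.0,-0.07,-0.12,-0.65,-0.0,0.0
58,0,-0.0,-0.07,-0.12,-0.65,0.0,-0.0
```

```bash
python3 -m pendant '[0,0.02,0.05,0.31,0,0,-0.09, 0,0,0,0.26,0,0,0, 0,0,-0.1,-0.12,-0.87,0,0, 0,0,-0.1,-0.16,-0.87,0,0, 0,0,-0.1,-0.16,-0.87,0,0, 0,0,-0.1,-0.16,-0.87,0,0, 0,0,0,0,0,0,0]'
python3 - <<'E'
from pour import *
s=ctrl.read_state();p,R,_,_=pose2(16,.025,.13);print(np.round(s["q"],1),p)
E
```

```text
time_s: 17.75
tcp_pos: [0.49, 0.3512, 0.2287]
tcp_rot: [[-0.987, 0.153, 0.046], [0.16, 0.949, 0.273], [-0.002, 0.276, -0.961]]
ft_force: [0.2, -0.8, -4.9]
width: 0.023
gripper_force: 60.1
[20.8 13.5 -2.8 65.5 13.8 31. ] [0.48985044 0.35230463 0.22863453]
```

```bash
python3 -m pendant '[0,0,-0.07,-0.12,-0.65,0,0, 0,0,-0.07,-0.12,-0.65,0,0, 0,0,-0.07,-0.12,-0.65,0,0, 0,0,-0.07,-0.12,-0.65,0,0, 0,0,-0.07,-0.12,-0.65,0,0, 0,0,-0.07,-0.12,-0.65,0,0, 0,0,-0.07,-0.12,-0.65,0,0]' && python3 -m pendant '[0,0,-0.07,-0.12,-0.65,0,0, 0,0,-0.07,-0.12,-0.65,0,0, 0,0,-0.07,-0.12,-0.65,0,0, 0,0,-0.07,-0.12,-0.65,0,0, 0,0,-0.07,-0.12,-0.65,0,0, 0,0,-0.07,-0.12,-0.65,0,0, 0,0,-0.07,-0.12,-0.65,0,0, 0,0,0,0,0,0,0]' && python3 -m pendant '[0,0,0,0,0,0,0,0,0,0,0,0,0,0,0,0,0,0,0,0,0,0,0,0,0,0,0,0,0,0,0,0,0,0,0]'
python3 - <<'E'
from pour import *
s=ctrl.read_state();p,R,_,_=pose2(58,.025,.13);print(np.round(s["q"],1),p)
a=viewer.capture("top")["img"];b=viewer.capture("scene")["img"]
a=np.array(a)[150:330,60:340];b=np.array(b)[180:380,190:400]
a=cv2.resize(a,None,fx=1.4,fy=1.4);b=cv2.resize(b,(int(210*1.9),380))
im=np.zeros((400,800,3),np.uint8);im[:a.shape[0],:a.shape[1]]=a;im[:380,400:400+b.shape[1]]=b
cv2.imwrite("pics/pour.png",im[...,::-1])
E
```

```text
time_s: 18.45
tcp_pos: [0.4838, 0.3137, 0.255]
tcp_rot: [[-0.988, 0.126, 0.094], [0.157, 0.791, 0.591], [0.0, 0.599, -0.801]]
ft_force: [-0.1, 1.1, -4.0]
width: 0.0231
gripper_force: 60.3
time_s: 19.25
tcp_pos: [0.4766, 0.2668, 0.2656]
tcp_rot: [[-0.987, 0.087, 0.133], [0.159, 0.529, 0.834], [0.003, 0.844, -0.536]]
ft_force: [0.6, -0.4, -2.9]
width: 0.0228
gripper_force: 60.5
time_s: 19.75
tcp_pos: [0.4764, 0.2681, 0.267]
tcp_rot: [[-0.988, 0.083, 0.132], [0.157, 0.529, 0.834], [-0.0, 0.845, -0.535]]
ft_force: [-0.3, 0.7, -2.7]
width: 0.0229
gripper_force: 60.5
[ -8.1   7.  -24.2  57.3  57.6   1.7] [0.47548977 0.26264794 0.26790627]
```

View pics/pour.png

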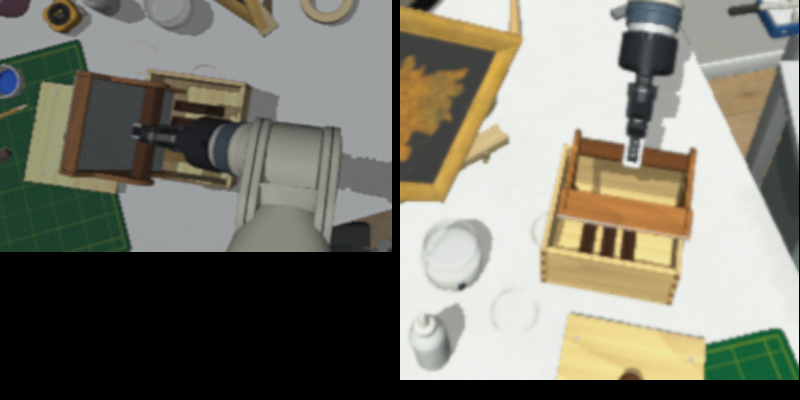

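```bash
python3 -m pendant '[0,0,0.2,-0.13,0,0,0, 0,0,0.34,-0.21,0,0,0, 0,0,0.34,-0.21,0,0,0, 0,0,0.34,-0.21,0,0,0, 0,0,0.2,-0.13,0,0,0, 0,0,0,0,0,0,0, 0,0,0,0,0,0,0]'
python3 - <<'E'
from pour import *
np.set_printoptions(precision=3,suppress=True)
Rb=Ro.from_euler("z",-9.1,degrees=True).as_matrix()
for n in("top","scene"):
    c=viewer.capture(n)
    for t in("gold_offcut","dark_offcut_1"):
        for d in nets.boxes_of(n,t)[:5]:
            w=at_depth(c,d["location"]);print(n,t,round(d["p"],2),np.round(d["location"]),w,None if w is None else Rb.T@(w-np.r_[Bc,0]))
    b=np.array(c["img"]);b=b[180:380,190:400] if n=="scene" else b[150:330,60:340]
    cv2.imwrite(f"pics/z_{n}.png",cv2.resize(b,None,fx=2,fy=2)[...,::-1])
E
```

```text
time_s: 20.55
tcp_pos: [0.4764, 0.2681, 0.3501]
tcp_rot: [[-0.988, 0.084, 0.133], [0.157, 0.529, 0.834], [0.0, 0.845, -0.535]]
ft_force: [0.6, 1.1, -3.0]
width: 0.0226
gripper_force: 60.6
top dark_offcut_1 0.74 [257. 381.] [ 0.43  -0.278  0.012] [ 0.03  -0.51   0.012]
top dark_offcut_1 0.5 [226. 206.] [0.524 0.216 0.023] [ 0.045 -0.008  0.023]
scene gold_offcut 0.69 [299. 321.] [0.428 0.233 0.043] [-0.052 -0.006  0.043]
scene gold_offcut 0.57 [383. 308.] [0.474 0.475 0.057] [-0.045  0.24   0.057]
scene dark_offcut_1 0.74 [304. 308.] [0.464 0.241 0.025] [-0.018  0.007  0.025]
scene dark_offcut_1 0.47 [300. 287.] [0.527 0.227 0.021] [0.046 0.004 0.021]
scene dark_offcut_1 0.44 [302. 297.] [0.498 0.232 0.019] [0.017 0.004 0.019]
scene dark_offcut_1 0.39 [186. 303.] [ 0.471 -0.257  0.017] [ 0.067 -0.483  0.017]
```

View pics/z_scene.png

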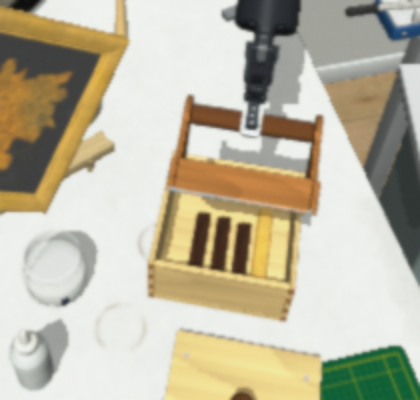

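The picture shows the three dark pieces and the gold one lying flat in the box (row ~240, cols 200–262). Levelling the tray and carrying it back.

```bash
python3 -m pendant '[0,0,0,0,0.5,0,0, 0,0,0,0,1,0,0, 0,0,0,0,1,0,0, 0,0,0,0,1,0,0, 0,0,0,0,1,0,0, 0,0,0,0,1,0,0, 0,0,0,0,1,0,0, 0,0,0,0,1,0,0]' && python3 -m pendant '[0,0,0,0,1,0,0, 0,0,0,0,1,0,0, 0,0,0,0,1,0,0, 0,0,0,0,1,0,0, 0,0,0,0,1,0,0, 0,0,0,0,0.6,0,0, 0,0,0,0,0,0,0]'
python3 - <<'E'
from pour import *
print(np.round(ctrl.read_state()["q"],1))
plan([.43,.12,.25],down(55),n=8,g=0)
plan([.43,-.08,.235],down(30),p0=[.43,.12,.25],R0=down(55),n=8,g=0)
plan([.482,-.087,.15],down(20.3),p0=[.43,-.08,.235],R0=down(30),n=5,g=0)
E
```

```text
time_s: 21.65
tcp_pos: [0.4765, 0.2682, 0.3506]
tcp_rot: [[-0.988, 0.145, 0.062], [0.157, 0.908, 0.388], [0.0, 0.393, -0.92]]
ft_force: [0.5, -0.7, -3.4]
width: 0.0227
gripper_force: 60.4
time_s: 22.35
tcp_pos: [0.4766, 0.2695, 0.3494]
tcp_rot: [[-0.988, 0.155, -0.009], [0.155, 0.987, -0.041], [0.002, -0.042, -0.999]]
ft_force: [-0.2, 0.4, -3.9]
width: 0.0229
gripper_force: 60.4
[21.8 15.5 19.2 95.  -2.  30.8]
0,0.06,-0.38,0.26,-0.07,0.01,0.71
0,0.03,-0.38,0.26,-0.07,0.01,0.71
0,0.01,-0.38,0.26,-0.07,0.01,0.71
0,-0.01,-0.38,0.26,-0.07,0.01,0.71
0,-0.03,-0.38,0.26,-0.07,0.01,0.71
0,-0.05,-0.38,0.25,-0.07,0.01,0.71
0,-0.08,-0.38,0.25,-0.07,0.01,0.71
0,-0.1,-0.38,0.25,-0.07,0.01,0.71

0,-0.29,-0.41,0.04,0.0,0.0,0.68
0,-0.31,-0.39,0.04,0.0,0.0,0.68
0,-0.33,-0.38,0.04,0.0,0.0,0.68
0,-0.35,-0.36,0.04,0.0,0.0,0.68
0,-0.37,-0.34,0.04,0.0,0.0,0.68
0,-0.39,-0.32,0.04,0.0,0.0,0.68
0,-0.4,-0.3,0.04,0.0,0.0,0.68
0,-0.42,-0.27,0.04,0.0,0.0,0.68

0,-0.13,0.17,0.34,0.0,0.0,0.42
0,-0.12,0.17,0.34,0.0,0.0,0.42
0,-0.12,0.17,0.34,0.0,0.0,0.42
0,-0.11,0.18,0.34,0.0,0.0,0.42
0,-0.1,0.18,0.34,0.0,0.0,0.42
```

```bash
python3 -m pendant '[0,0.06,-0.38,0.26,-0.07,0.01,0.71, 0,0.03,-0.38,0.26,-0.07,0.01,0.71, 0,0.01,-0.38,0.26,-0.07,0.01,0.71, 0,-0.01,-0.38,0.26,-0.07,0.01,0.71, 0,-0.03,-0.38,0.26,-0.07,0.01,0.71, 0,-0.05,-0.38,0.25,-0.07,0.01,0.71, 0,-0.08,-0.38,0.25,-0.07,0.01,0.71, 0,-0.1,-0.38,0.25,-0.07,0.01,0.71]' && python3 -m pendant '[0,-0.29,-0.41,0.04,0,0,0.68, 0,-0.31,-0.39,0.04,0,0,0.68, 0,-0.33,-0.38,0.04,0,0,0.68, 0,-0.35,-0.36,0.04,0,0,0.68, 0,-0.37,-0.34,0.04,0,0,0.68, 0,-0.39,-0.32,0.04,0,0,0.68, 0,-0.4,-0.3,0.04,0,0,0.68, 0,-0.42,-0.27,0.04,0,0,0.68]' && python3 -m pendant '[0,-0.13,0.17,0.34,0,0,0.42, 0,-0.12,0.17,0.34,0,0,0.42, 0,-0.12,0.17,0.34,0,0,0.42, 0,-0.11,0.18,0.34,0,0,0.42, 0,-0.1,0.18,0.34,0,0,0.42, 0,0,0,0,0,0,0, 0,0,0,0,0,0,0]'
python3 - <<'E'
from pour import *
plan([.482,-.087,.08],down(20.3),n=4,g=0)
E
```

```text
time_s: 23.15
tcp_pos: [0.43, 0.1187, 0.2509]
tcp_rot: [[-0.817, 0.577, 0.005], [0.577, 0.817, 0.005], [-0.002, 0.007, -1.0]]
ft_force: [0.6, -1.0, -3.3]
width: 0.0227
gripper_force: 60.4
time_s: 23.95
tcp_pos: [0.4301, -0.0821, 0.2348]
tcp_rot: [[-0.497, 0.867, 0.006], [0.868, 0.497, 0.004], [0.0, 0.007, -1.0]]
ft_force: [-0.4, -0.6, -2.7]
width: 0.0231
gripper_force: 60.4
time_s: 24.65
tcp_pos: [0.4822, -0.0879, 0.1503]
tcp_rot: [[-0.349, 0.937, 0.004], [0.937, 0.349, 0.004], [0.002, 0.005, -1.0]]
ft_force: [0.0, -0.5, -2.2]
width: 0.0234
gripper_force: 60.4
0,0.0,-0.0,0.35,0.02,-0.01,0.01
0,0.0,-0.0,0.35,0.02,-0.01,0.01
0,0.0,-0.0,0.35,0.02,-0.01,0.01
0,0.0,0.0,0.35,0.02,-0.01,0.01
```

```bash
python3 -m pendant '[0,0,0,0.35,0.02,-0.01,0, 0,0,0,0.35,0.02,-0.01,0, 0,0,0,0.35,0.02,-0.01,0, 0,0,0,0.3,0.02,-0.01,0, 0,0,0,0,0,0,0, 0,0,0,0,0,0,0]' && python3 -m pendant '[0,0,0,0.06,0,0,0, 0,0,0,0.05,0,0,0, 0,0,0,0.03,0,0,0, 0,0,0,0,0,0,0, 0,0,0,0,0,0,0]'
```

```text
time_s: 25.25
tcp_pos: [0.483, -0.088, 0.0838]
tcp_rot: [[-0.348, 0.937, 0.001], [0.937, 0.348, -0.003], [-0.003, -0.0, -1.0]]
ft_force: [0.0, 0.3, -1.9]
width: 0.0231
gripper_force: 60.3
time_s: 25.75
tcp_pos: [0.4829, -0.0879, 0.0757]
tcp_rot: [[-0.348, 0.937, -0.001], [0.937, 0.348, -0.003], [-0.002, -0.002, -1.0]]
ft_force: [0.0, 0.1, -2.4]
width: 0.0233
gripper_force: 60.4
```

```bash
python3 -m pendant '[0,0,0,0.03,0,0,0, 0,0,0,0,0,0,0, 1,0,0,0,0,0,0, 1,0,0,0,0,0,0, 1,0,0,0,0,0,0, 1,0,0,0,0,0,0, 1,0,0,-0.2,0,0,0]' && python3 -m pendant '[1,0,0,-0.4,0,0,0, 1,0,0,-0.5,0,0,0, 1,0,0,-0.5,0,0,0, 1,0,0,-0.5,0,0,0, 1,0,0,-0.5,0,0,0, 1,0,0,-0.5,0,0,0, 1,0,0,0,0,0,0, 1,0,0,0,0,0,0]'
python3 - <<'E'
from pour import *
np.set_printoptions(precision=3,suppress=True)
c=viewer.capture("scene");save(c,"end");P=cloud(c).reshape(-1,3)
def fl(nm,a,b):
    Q=P[np.all((P>a)&(P<b),axis=1)];f=np.linalg.lstsq(np.c_[Q[:,:2],np.ones(len(Q))],Q[:,2],rcond=None)[0]
    print(nm,len(Q),f[:2],Q[:,2].mean(),cv2.minAreaRect(Q[:,:2].astype(np.float32)*1000))
fl("walls",[.33,-.22,.028],[.6,.04,.044]);fl("lid",[.3,.33,.018],[.6,.6,.035])
E
```

```text
time_s: 26.45
tcp_pos: [0.4822, -0.0876, 0.0836]
tcp_rot: [[-0.348, 0.938, -0.003], [0.938, 0.348, -0.002], [-0.001, -0.003, -1.0]]
ft_force: [0.1, -0.4, 0.2]
width: 0.0854
gripper_force: 0.0
time_s: 27.25
tcp_pos: [0.483, -0.0875, 0.2297]
tcp_rot: [[-0.348, 0.937, 0.001], [0.937, 0.348, -0.003], [-0.003, -0.001, -1.0]]
ft_force: [-0.9, -0.3, -0.2]
width: 0.0857
gripper_force: 0.0
walls 388 [0.001 0.001] 0.035090842446219274 ((464.4636535644531, -92.53657531738281), (201.46214294433594, 161.84359741210938), 20.29646110534668)
lid 5107 [ 0.001 -0.004] 0.022136489272202242 ((462.80718994140625, 446.44818115234375), (237.276123046875, 199.872802734375), 81.2633285522461)
```

View pics/end.png

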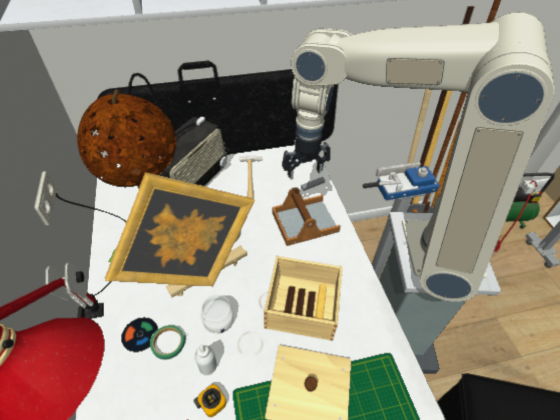

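The picture shows the four pieces in the box (row 302, cols 288–322), the empty tray level at (220,305), the lid flat at (382,312) and the gripper clear of everything.

```bash
python3 -c "
from bench import workorder
print(workorder.job_done())"
```

```text
the job is handed in; nothing more can be done
None
```

The job is handed in: the lid lies flat on the mat with its knob up, all four offcuts are in the box, and the empty tray stands level back where it started; the hand-in call gave no verdict.

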